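Clear the drying shelf and line up the moisture tins

TASK

The drying shelf is cluttered. First clear it: hang the steel jug by its handle on the retort stand's hook, and lay every shear-box part that is on the shelf (loading cap, specimen ring, porous stone) flat in the aluminium tray, none on top of another. Only when the shelf is clear, stand all the moisture tins from the bench upright on it in one straight row along its middle, side by side with no more than about a finger's width between neighbours; leave everything else on the bench where it is.

Things in the scene. Friction and masses are not known exactly. Their poses are not given: they have to be found in the camera images.
- shelf: Low steel drying shelf, fixed: one flat aluminium board 160 mm deep (its x) by 420 mm long (its y) on four short legs, framed all round by a thin steel apron whose upper edge stands 8 mm above the board and lower edge 25 mm above the bench. Origin on the bench under its centre; the board's upper face is 70 mm above the origin. The shelf's long middle line is its own y axis.
- tray: Open aluminium equipment tray, fixed, empty: 150 mm (x) by 240 mm (y), walls 25 mm high and 3 mm thick, floor 3 mm thick. Origin on the bench under its centre.
- stand: Laboratory retort stand, fixed: grey base plate 150 x 110 mm, 12 mm thick, vertical steel rod 12 mm across and 235 mm high standing 55 mm towards its +x, with a boss head 26 mm square and 30 mm high at 200 mm height, from which a hook arm points to its -x. Origin on the bench under the middle of the hook arm.
- hook (a point): Middle of the hook arm, on its axis, 200 mm above the bench; axes as the stand's. The arm is a straight level steel bar, 8 mm thick, along the stand's x: from the boss head at x = +42 mm to x = -42 mm, where its end turns up, the upturned tip reaching 20 mm above the arm's axis at x = -52 mm at most.
- jug: Steel measuring jug, 0.18 kg, straight-sided, 64 mm in diameter, 95 mm tall, wall 3 mm, squared loop handle on its +y side. Origin at the centre of its underside. Handle: 8 mm round bar in the plane x = 0, its opening from y = 32 to 62 mm and z = 26 to 76 mm, outermost face at y = 70, top face at z = 84 mm. First on the shelf near its -y end.
- jug_handle (a point): Centre of the opening in the jug's handle (47 mm out along the jug's y, 51 mm above its underside).
- cap: Bronze loading cap of the shear box, 0.22 kg: square plate 60 x 60 mm, stepped, 14 mm high, with a round brass boss 26 mm in diameter on top, from 14 to 34 mm height. Origin at the centre of its underside. On the shelf at first (may be absent).
- ring: Plain steel specimen ring, 62 mm outside and 52 mm inside diameter, 25 mm high, 0.15 kg. Origin at the centre of its underside. On the shelf at first (may be absent).
- stone: Porous stone: reddish disc with a pale top, 60 mm in diameter, 12 mm thick, 0.08 kg. Origin at the centre of its underside. On the shelf at first (may be absent).
- tin_a: Aluminium moisture tin with its lid pushed on (one piece), about 0.12 kg: 54 mm body, lid 57 mm in diameter over the upper 14 mm, 40 mm tall in all. Origin at the centre of its underside. Standing on the bench at first; three or four of the four tins are present.
- tin_b: Aluminium moisture tin with its lid pushed on (one piece), about 0.12 kg: 54 mm body, lid 57 mm in diameter over the upper 14 mm, 40 mm tall in all. Origin at the centre of its underside. Standing on the bench at first; three or four of the four tins are present.
- tin_c: Aluminium moisture tin with its lid pushed on (one piece), about 0.12 kg: 54 mm body, lid 57 mm in diameter over the upper 14 mm, 40 mm tall in all. Origin at the centre of its underside. Standing on the bench at first; three or four of the four tins are present.
- tin_d: Aluminium moisture tin with its lid pushed on (one piece), about 0.12 kg: 54 mm body, lid 57 mm in diameter over the upper 14 mm, 40 mm tall in all. Origin at the centre of its underside. Standing on the bench at first; three or four of the four tins are present.
- yoke: Bystander: bronze loading yoke, a bridge 110 x 22 mm, 52 mm high over all, standing on its two legs. Origin on the bench under its centre, its length along its x.
- mould: Bystander: round bronze mould 80 mm in diameter, 34 mm high, with two black knobs on top (48 mm over all). Origin at the centre of its underside.
- spatula: Bystander: spatula about 190 mm long lying flat on the bench, close to the robot. Lies along its own x.
- bottle: Bystander: white plastic bottle with a red cap, 56 mm in diameter, 115 mm tall. Origin at the centre of its underside.
- brush: Bystander: hand brush lying on the bench beyond the shelf, along its own x.
Not all that is in view belongs to the job. Leave any red look-alike of the jug alone.

How it is judged:
By the outcome, as a careful person would: the job done as asked, in the order asked, and still so for the second after the job is handed in, with the robot touching nothing.
Of cap, ring, stone only 2 to 3 are there at a start; the rules pass over those that are not, and their reading is None.
Of tin_a, tin_b, tin_c, tin_d only 3 to 4 are there at a start; the rules pass over those that are not, and their reading is None.
At some moment in a run one of tin_a, tin_b, tin_c, tin_d may be knocked a few centimetres aside while the robot is not near it.
It also fails if it takes over 210 s, if anything falls off the work surface, if the arm or the gripper's body presses on something with over 40 N, if the wrist force passes 120 N, or if a joint passes its speed limit or range.

ROBOT

A 6-joint arm with a two-finger parallel gripper is mounted at the origin on the work surface. World frame = base frame: x ahead of the robot, y to its left, z up, the work surface at z = 0. Lengths are in m, angles in rad, forces in N, time in s.
With the tool pointing down it reaches from about 0.275 to 0.825 m from the base axis. Payload 4.9 kg.
Tool frame: the origin (TCP) lies midway between the tips of the shut fingers; the grasp point (between the pads) lies 19 mm behind it (grip_point_offset is the distance from the TCP to the grasp point, in m); z points along the fingers, y is the line along which they close (so a half turn about z gives the same grasp; the last joint's range is limited). The gripper opens to 85 mm and grips with 20 to 120 N. Pads are 22 mm wide; open, the fingers measure 114 mm over their backs; the gripper's body (76 mm by 85 mm) begins 54 mm behind the grasp point. The pads swing forward as they close: fully open they stand 13 mm farther back than shut.
Start: joints at [1.086, 0.326, -0.193, 1.052, 0, 1.437], TCP at [0.189, 0.517, 0.231] pointing down, gripper open.
Joint ranges: [-2.65, 2.65], [-0.97, 1.79], [-1.3, 1.35], [-1.93, 2.1], [-1.47, 1.37], [-3.14, 3.14]. Speed limits (rad/s): [2.57, 2.57, 3.14, 3.14, 3.14, 3.14].

INTERFACE

Orientations are given as a rotation vector (axis times angle).
In Python, from cell import * gives the robot as it stands. Calls block until the motion is done:
- movep(position, orientation): joint-space move of the TCP to a pose.
- move_l(position, velocity=0.15, rot=None, until_force=None): straight line of the TCP; rot=None keeps the orientation; velocity is the mean speed in m/s. With until_force (N) it stops when the force on the tool has changed by that much, and returns True; else False.
- set_joints(angles): joint-space move.
- let_go() and grab(newtons=None): open the fingers fully, or close them until they stop; newtons is the grip in N (None keeps the last).
- sleep(seconds).
- ik(position, orientation): joint angles nearest the present ones, or None.
- get_state(): the state.
- grab_frame(name): name is "side" or "top" or "wrist"; returns a dict with "img" (400x640x3 uint8, red, green, blue), "fx", "fy", "cx", "cy" (pixels), "cam_to_world" (4x4, takes a point from camera to world coordinates); the wrist camera has in their place "T_tool_cam" (4x4, takes a point from camera to tool coordinates, whose origin is the TCP and whose axes are the flange's). Camera axes: x right, y down, z forward; pixel columns grow to the right and rows downward; lengths in m; the calibration is good to about 2 mm. A picture is of the moment at which its call begins: read the wrist's pose just before it. There is no depth.
A pose or a line that the arm cannot do raises MotionError and nothing moves.
- sign_off(): hands the job in; it is judged then, once.
Trained networks look in the newest picture that a camera, given by its name, has taken for a name from the list of things; names that differ only in an ending like _2 or _b are one class to them, and where a whole thing is asked for, a point or a joint stands for the part that bears it (a point fixed in the world has none). Each returns a list of dicts, best first, with "score" (0 to 1); they miss things now and then, are a little off and sometimes report something else, mostly with a low value. They report only what shows in the picture. A call takes as long as a camera call. They do not tell look-alikes from the thing itself.
- spot_in(camera, name): "centre" ([column, row] in pixels, amid what is visible of it).
- silhouettes(camera, name): "mask" (400x640 bool, what is visible of it) and "centre" ([column, row] in pixels, amid what is visible of it).
- tip_of(camera, name): "centre" ([column, row] in pixels: a listed point, or the origin of a listed thing).
The state is a dict: "clock": time; "q": joint angles; "joint_velocities": joint speeds; "tau": joint torques, N m; "position": TCP position; "eef_rot": TCP orientation; "contact_force": force on the tool from outside, world axes, zero at the start; "wrist_torque": the same for the moment, N m; "finger_gap": opening from 0.0 (shut) to 1.0 (fully open); "grasp_force": force on a finger pad.
Only numpy, scipy, OpenCV 4.12 (cv2) and the standard library are available. Lean on these libraries where they do the work, as an engineer would, in place of code of your own. Each camera call takes 0.05 s, during which the arm holds its last target. There are 200 camera calls.

## Working session

There is one attempt and no reset: what is moved stays moved. The work goes in short steps, each a Python script; the robot and the scene stay as the last script left them, time stands still between calls to the robot, and variables do not carry over. Pictures are saved under pics/ and viewed, at most 14 in all, crops included, and the job is handed in when it is done.

```bash
ls; mkdir -p pics; python3 - <<'E'
from cell import *
import cv2
for n in ("top","side"):
    f=grab_frame(n); cv2.imwrite(f"pics/{n}0.png",f["img"][...,::-1])
    print(n,f["fx"],f["cx"],f["cy"],f["cam_to_world"])
    for k in ["shelf","tray","stand","jug","cap","ring","stone","tin_a","yoke","mould","spatula","bottle","brush"]:
        print(k,[(round(d["score"],2),[int(c) for c in d["centre"]]) for d in tip_of(n,k)])
    print("hook",[(round(d["score"],2),d["centre"]) for d in tip_of(n,"hook")], "handle",[(round(d["score"],2),d["centre"]) for d in tip_of(n,"jug_handle")])
print(get_state())
E
```

```text
pics
top 383.02060987749485 320.33202686800433 203.1962331164527 [[-0.0234667  -0.98199604  0.18743822  0.4333491 ]
 [-0.99962168  0.02035764 -0.01849513  0.00424257]
 [ 0.01434635 -0.18780133 -0.98210226  0.9939385 ]
 [ 0.          0.          0.          1.        ]]
shelf [(0.97, [311, 195])]
tray [(0.81, [434, 278])]
stand [(0.89, [199, 277]), (0.62, [351, 263])]
jug [(0.67, [258, 127]), (0.56, [202, 167])]
cap [(0.84, [329, 186])]
ring [(0.85, [252, 187]), (0.34, [327, 144])]
stone [(0.97, [289, 188])]
tin_a [(0.77, [431, 207]), (0.73, [351, 265]), (0.56, [194, 207]), (0.54, [255, 186])]
yoke [(0.93, [313, 262])]
mould [(0.73, [205, 164])]
spatula [(0.9, [316, 301])]
bottle [(0.77, [427, 162])]
brush [(0.85, [326, 143]), (0.4, [348, 266])]
hook [(0.89, [173.1, 279.7])] handle [(0.56, [243.0, 106.1])]
side 423.19346723768894 319.70386767067697 192.86329007888958 [[ 0.97446985 -0.12396863  0.18719054  0.40459318]
 [-0.22357924 -0.61198622  0.7586074  -0.7398056 ]
 [ 0.02051451 -0.78109196 -0.62407893  0.74538274]
 [ 0.          0.          0.          1.        ]]
shelf [(0.56, [3
[... 666 characters left out ...]
: 1.6, 'q': array([ 1.08578112e+00,  3.26172836e-01, -1.92615839e-01,  1.05199890e+00,
        1.89534845e-06,  1.43659937e+00]), 'joint_velocities': array([-1.55974600e-03,  9.76247338e-05,  5.26249434e-04,  2.10917991e-03,
        1.46364331e-04, -1.19606026e-03]), 'tau': array([-9.51963125e-05, -4.43324375e+01,  2.62750572e+01,  1.39268399e-03,
       -1.58417506e-04, -1.23052945e-05]), 'position': array([0.18900859, 0.51651466, 0.23128962]), 'eef_rot': array([5.48242321e-01, 3.09338477e+00, 1.40034369e-05]), 'contact_force': array([-0.47864151, -1.13076838, -0.08053199]), 'wrist_torque': array([-0.03788979, -0.00504979,  0.0080427 ]), 'grasp_force': 0.0, 'finger_gap': 0.9992396042177241}
```

View pics/top0.png

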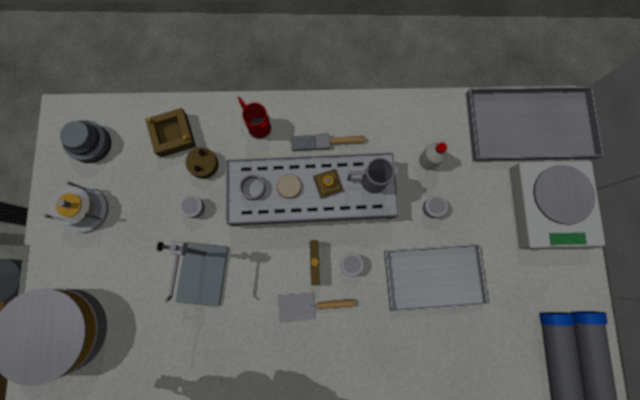

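View pics/side0.png

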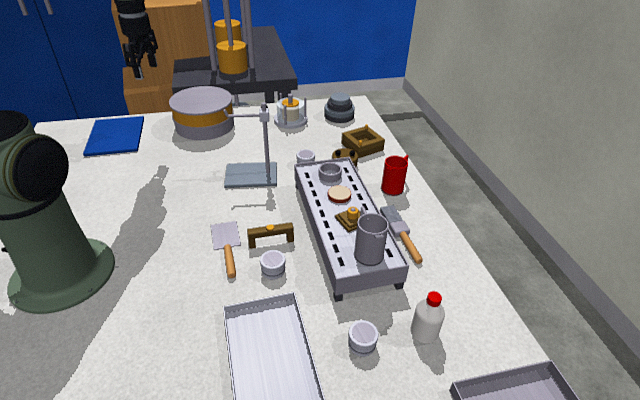

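Top view: steel jug at (377,175) on the shelf with its handle towards +y, cap (328,182), stone (289,187), ring (252,187). There are three tins: (193,206), (436,207), (351,265). The stand is at (200,275) with its hook arm pointing towards −x, and the tray is at (436,278).

Possible mix-ups:
- **Jug:** the red jug at (255,120).
- **Tray:** the larger pan at (535,123).
- **Ring or tins:** each could be taken for the other.
- **Cap:** the square bronze box at (170,132).

I choose the grey jug on the shelf and the near 240 mm tray.

```bash
cat > h.py <<'E'
from cell import *
import numpy as np, cv2
from scipy.spatial.transform import Rotation as R
def rotz(a): # tool down, tool y at world yaw a+90deg
    return (R.from_euler('z',a)*R.from_euler('x',np.pi)).as_rotvec()
def camT(name,f,st=None):
    if name!="wrist": return f["cam_to_world"]
    T=np.eye(4);T[:3,:3]=R.from_rotvec(st["eef_rot"]).as_matrix();T[:3,3]=st["position"]
    return T@f["T_tool_cam"]
def unproj(px,z,f,T):
    px=np.atleast_2d(px).astype(float)
    d=np.c_[(px[:,0]-f["cx"])/f["fx"],(px[:,1]-f["cy"])/f["fy"],np.ones(len(px))]@T[:3,:3].T
    return T[:3,3]+d*((z-T[2,3])/d[:,2:3])
def proj(P,f,T):
    c=(np.atleast_2d(P)-T[:3,3])@T[:3,:3]
    return np.c_[f["cx"]+f["fx"]*c[:,0]/c[:,2],f["cy"]+f["fy"]*c[:,1]/c[:,2]]
def tri(p1,f1,T1,p2,f2,T2):
    from scipy.optimize import least_squares
    g=lambda X:np.r_[(proj(X,f1,T1)-p1).ravel(),(proj(X,f2,T2)-p2).ravel()]
    s=least_squares(g,[.45,0,.05]); return s.x,np.abs(s.fun).max()
def snap(name):
    st=get_state(); f=grab_frame(name); return f,camT(name,f,st)
def find(name,k,z,tool=tip_of):
    f,T=snap(name)
    return [(round(d["score"],2),unproj(d["centre"],z,f,T)[0].round(4)) for d in tool(name,k)]
E
python3 - <<'E'
from h import *
np.set_printoptions(suppress=True,precision=3)
f,T=snap("top"); g,S=snap("side")
for k,z in [("shelf",0),("tray",0),("stand",0),("hook",.2),("jug",.07),("jug_handle",.121),("cap",.07),("ring",.07),("stone",.07),("tin_a",0),("yoke",0),("mould",0),("bottle",0),("spatula",0)]:
    print(k,[(round(d["score"],2),unproj(d["centre"],z,f,T)[0,:2]) for d in tip_of("top",k)],'| side',[(round(d["score"],2),unproj(d["centre"],z,g,S)[0,:2]) for d in tip_of("side",k)])
for k,z in [("shelf",.078),("tray",.025)]:
  for n,ff,TT in (("top",f,T),("side",g,S)):
    m=silhouettes(n,k)[0]["mask"].astype(np.uint8)
    P=unproj(np.argwhere(m)[:,::-1],z,ff,TT)[:,:2]
    r=cv2.minAreaRect((P*1000).astype(np.float32)); print(k,n,r)
crop=f["img"][230:320,140:270]; c2=f["img"][145:235,220:410]
cv2.imwrite("pics/hookcrop.png",cv2.vconcat([cv2.resize(crop,(760,290)),cv2.resize(c2,(760,300))])[...,::-1][...,:] if 0 else cv2.vconcat([cv2.resize(crop,(419,290),interpolation=2),cv2.resize(c2,(419,200),interpolation=2)])[...,::-1])
E
```

```text
shelf [(0.62, array([0.65 , 0.007]))] | side [(0.65, array([ 0.645, -0.01 ]))]
tray [(0.58, array([ 0.427, -0.307]))] | side [(0.7, array([ 0.43 , -0.301])), (0.59, array([ 0.605, -0.308]))]
stand [(0.61, array([0.442, 0.299]))] | side [(0.64, array([0.427, 0.281])), (0.6, array([0.606, 0.324]))]
hook [(0.91, array([0.44 , 0.281]))] | side [(0.93, array([0.442, 0.285])), (0.64, array([ 0.611, -0.266]))]
jug [(0.89, array([0.811, 0.138])), (0.67, array([ 0.656, -0.149])), (0.34, array([ 0.592, -0.291]))] | side [(0.9, array([ 0.66, -0.15])), (0.86, array([0.798, 0.071]))]
jug_handle [(0.84, array([0.832, 0.163])), (0.77, array([ 0.662, -0.101]))] | side [(0.97, array([0.825, 0.083])), (0.79, array([ 0.658, -0.106]))]
cap [(0.73, array([0.647, 0.145])), (0.72, array([ 0.651, -0.038])), (0.56, array([ 0.465, -0.082])), (0.48, array([ 0.596, -0.292]))] | side [(0.77, array([ 0.664, -0.038]))]
ring [(0.77, array([0.654, 0.149]))] | side [(0.67, array([0.658, 0.154]))]
stone [(0.91, array([0.658, 0.064])), (0.35, array([ 0.589, -0.286]))] | side [(0.8, array([0.646, 0.054]))]
tin_a [(0.82,
[... 378 characters left out ...]
([0.464, 0.004]))]
mould [(0.57, array([0.733, 0.296]))] | side [(0.64, array([0.733, 0.278]))]
bottle [(0.37, array([0.637, 0.006]))] | side [(0.75, array([ 0.73 , -0.313]))]
spatula [(0.96, array([0.36 , 0.007]))] | side [(0.75, array([0.363, 0.003]))]
shelf top ((646.5575561523438, 8.3746337890625), (172.05545043945312, 421.2987365722656), 1.3645873069763184)
shelf side ((641.5977783203125, -18.055206298828125), (178.0916290283203, 476.7833251953125), 1.3168814182281494)
tray top ((425.0823974609375, -295.586669921875), (149.71536254882812, 243.90438842773438), 2.6459639072418213)
tray side ((660.2654418945312, 37.695068359375), (194.33761596679688, 509.2467041015625), 1.5392354726791382)
```

View pics/hookcrop.png

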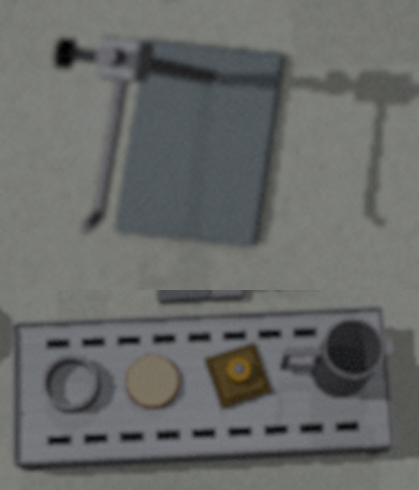

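```bash
python3 - <<'E'
from h import *
np.set_printoptions(suppress=True,precision=3)
f,T=snap("top")
a=unproj([[182,252],[170,295]],.2,f,T); print("arm",a, np.degrees(np.arctan2(*(a[0]-a[1])[[1,0]])))
print(f.keys())
movep([.60,-.10,.36],rotz(np.pi/2))
print(get_state()["q"],get_state()["clock"])
w,W=snap("wrist"); print(w["T_tool_cam"],w["fx"])
for k,z in [("jug",.07),("jug_handle",.121),("cap",.07),("stone",.07),("ring",.07)]:
    print(k,[(round(d["score"],2),np.round(d["centre"]),unproj(d["centre"],z,w,W)[0,:2]) for d in tip_of("wrist",k)])
cv2.imwrite("pics/w1.png",w["img"][...,::-1])
movep([.40,.22,.40],rotz(np.pi/2))
w,W=snap("wrist")
for k,z in [("hook",.2),("stand",0)]:
    print(k,[(round(d["score"],2),np.round(d["centre"]),unproj(d["centre"],z,w,W)[0,:2]) for d in tip_of("wrist",k)])
cv2.imwrite("pics/w2.png",w["img"][...,::-1])
np.save("w2T.npy",W); print(w["cx"],w["cy"],w["fy"],get_state()["clock"])
E
```

```text
arm [[0.489 0.275 0.2  ]
 [0.404 0.295 0.2  ]] -13.305462902321919
dict_keys(['img', 'fx', 'fy', 'cx', 'cy', 'cam_to_world'])
[-0.285  0.399  0.238  1.41   0.     1.284] 6.0083
[[ 0.    -0.954 -0.301  0.077]
 [ 1.     0.    -0.    -0.   ]
 [ 0.    -0.301  0.954 -0.143]
 [ 0.     0.     0.     1.   ]] 310.2153488753365
jug [(0.69, array([365., 190.]), array([ 0.663, -0.148]))]
jug_handle [(0.68, array([376., 165.]), array([ 0.668, -0.101]))]
cap [(0.84, array([367., 108.]), array([ 0.662, -0.033])), (0.41, array([375., 163.]), array([ 0.676, -0.109]))]
stone [(0.74, array([363.,  26.]), array([0.651, 0.064]))]
ring [(0.58, array([373., 165.]), array([ 0.673, -0.112]))]
hook [(0.87, array([359., 102.]), array([0.44 , 0.293]))]
stand [(0.6, array([449., 253.]), array([0.65 , 0.009])), (0.55, array([348., 103.]), array([0.446, 0.289]))]
320.9028486441197 196.69186195169186 310.2153488753365 7.875
```

View pics/w1.png

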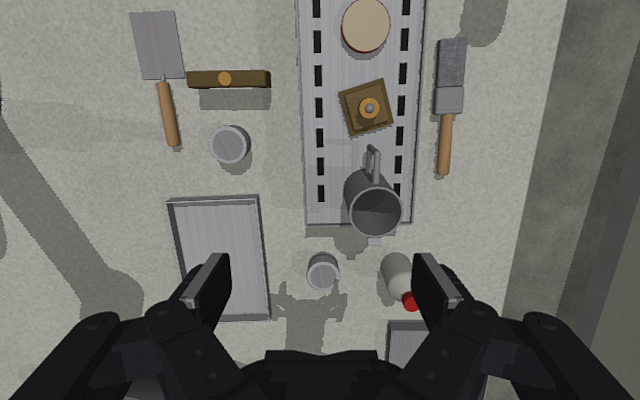

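View pics/w2.png

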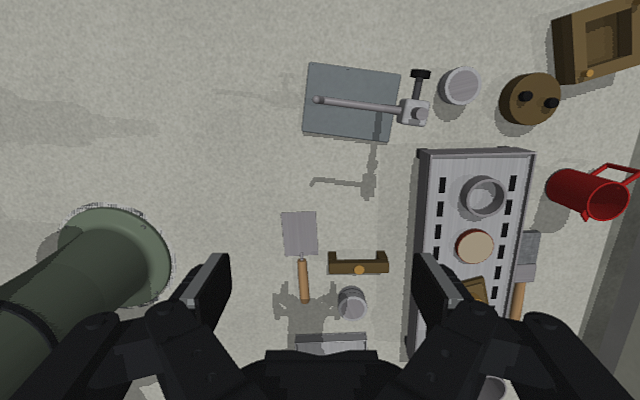

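w1 shows the jug with its rim centred at about (375,211), the handle pointing to +y at (372,165), and the cap at (367,107). w2 shows the hook arm running from the boss at (402,111) to the upturned tip at (320,100).

```bash
python3 - <<'E'
from h import *
np.set_printoptions(suppress=True,precision=4)
w=grab_frame("wrist");W=np.load("w2T.npy")
a=unproj([[398,109.5],[328,101]],.2,w,W); d=a[0]-a[1];print(a,np.degrees(np.arctan2(d[1],d[0])))
print(unproj([[320,100]],.21,w,W))
# jug: hover close with rim seen from above
movep([.655-.0,-.205,.40],rotz(np.pi/2))
w,W=snap("wrist")
cv2.imwrite("pics/w3.png",w["img"][...,::-1])
for k,z in [("jug",.07),("jug_handle",.121)]:
    print(k,[(round(d["score"],2),np.round(d["centre"]),unproj(d["centre"],z,w,W)[0,:2]) for d in tip_of("wrist",k)])
m=max(silhouettes("wrist","jug"),key=lambda d:d["score"])["mask"].astype(np.uint8)
np.save("jugm.npy",m);np.save("w3T.npy",W)
print(get_state()["clock"])
E
```

```text
[[0.4823 0.2851 0.2   ]
 [0.4078 0.2938 0.2   ]] -6.667603903121804
[[0.3994 0.2949 0.21  ]]
jug [(0.8, array([327., 115.]), array([ 0.6636, -0.1495]))]
jug_handle [(0.95, array([326.,  80.]), array([ 0.6614, -0.1046]))]
9.925
```

View pics/w3.png

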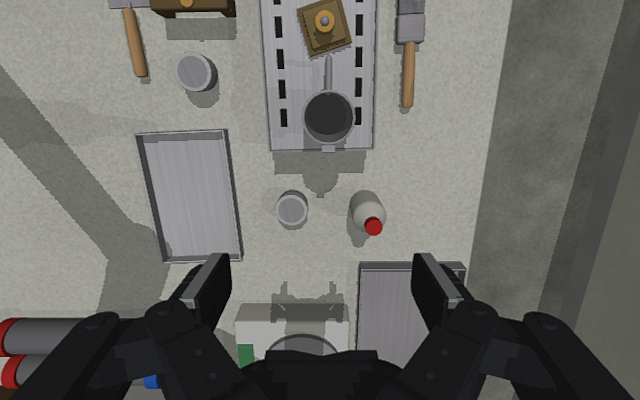

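```bash
python3 - <<'E'
from h import *
np.set_printoptions(suppress=True,precision=4)
w=grab_frame("wrist");W=np.load("w3T.npy")
m=np.load("jugm.npy"); ys,xs=np.nonzero(m); print(xs.min(),xs.max(),ys.min(),ys.max())
c=unproj([[328.5,117]],.165,w,W)[0]; h=unproj([[328.5,60],[328.5,75]],.150,w,W); print("rim",c,"h",h)
print("width",unproj([[303,117],[355,117]],.165,w,W)[:,0])
for p in h: print(np.degrees(np.arctan2(*(p-c)[:2])))  # angle from +y toward +x
# independent side/top view tri for hook
f,T=snap("top"); tip=tip_of
t1=max(tip("top","hook"),key=lambda d:d["score"])["centre"]
g,S=snap("side"); s1=max(tip("side","hook"),key=lambda d:d["score"])["centre"]
print("hook",tri(t1,f,T,s1,g,S))
cv2.imwrite("pics/s2.png",cv2.resize(g["img"][90:200,190:300],None,fx=5,fy=5,interpolation=2)[...,::-1])
# reachability: jug grasp and hook poses
print(ik([.66,-.149,.165-.03],rotz(np.pi/2)),ik([.36,.24,.22],rotz(np.pi/2-.117)))
E
```

```text
302 354 56 152
rim [ 0.6637 -0.1475  0.165 ] h [[ 0.6635 -0.0838  0.15  ]
 [ 0.6636 -0.1001  0.15  ]]
width [0.6335 0.6951]
-0.2073641007146329
-0.09731785051350515Traceback (most recent call last):
  File "<stdin>", line 11, in <module>
ValueError: max() iterable argument is empty
```

```bash
cat > jugpose.py <<'E'
from h import *
H=np.array([.442,.287]); ya=np.radians(-6.7)
u=np.array([np.cos(ya),np.sin(ya)]); v=np.array([-u[1],u[0]])
def at(sx,z,off=.047): # TCP for handle opening at stand x=sx
    p=H+sx*u-off*v; return [p[0],p[1],z]
ROT=rotz(np.pi/2+ya)
E
python3 - <<'E'
from jugpose import *
np.set_printoptions(suppress=True,precision=4)
A=rotz(np.pi/2)
f,T=snap("side"); s1=tip_of("side","hook"); print("side hook",[(d["score"],unproj(d["centre"],.2,f,T)[0]) for d in s1])
movep([.662,-.148,.27],A)
print(move_l([.662,-.148,.12],.15,until_force=15))
grab(40); s=get_state(); print(s["finger_gap"],s["grasp_force"],s["position"])
move_l([.662,-.148,.33],.15)
s=get_state(); print(s["finger_gap"],s["contact_force"])
movep(at(-.09,.33),ROT)
move_l(at(-.09,.207),.15)
print(get_state()["clock"])
for n in("side","top"):
  f,T=snap(n); print(n,[(d["score"],unproj(d["centre"],.208,f,T)[0]) for d in tip_of(n,"jug_handle")],at(-.09,0,0), [(d["score"],unproj(d["centre"],.2,f,T)[0]) for d in tip_of(n,"hook")])
  cv2.imwrite(f"pics/{n}3.png",cv2.resize(f["img"][80:220,150:330] if n=="side" else f["img"][200:330,130:297],None,fx=4,fy=4,interpolation=2)[...,::-1])
E
```

```text
side hook [(0.6, array([0.4329, 0.2802, 0.2   ]))]
False
0.7264473110142688 43.57058593304828 [ 0.6629 -0.1482  0.1213]
0.7272576378836648 [ 0.6119  0.2968 -1.9648]
16.7417
side [(0.76, array([0.3503, 0.2896, 0.208 ])), (0.58, array([ 0.7636, -0.0234,  0.208 ])), (0.36, array([ 0.55  , -0.4231,  0.208 ]))] [np.float64(0.35261464154153627), np.float64(0.29750036633893995), 0] [(0.8, array([0.4342, 0.29  , 0.2   ])), (0.61, array([ 0.4461, -0.2688,  0.2   ]))]
top [(0.63, array([0.8003, 0.1503, 0.208 ]))] [np.float64(0.35261464154153627), np.float64(0.29750036633893995), 0] [(0.89, array([0.4415, 0.288 , 0.2   ])), (0.24, array([0.353 , 0.2398, 0.2   ]))]
```

View pics/side3.png

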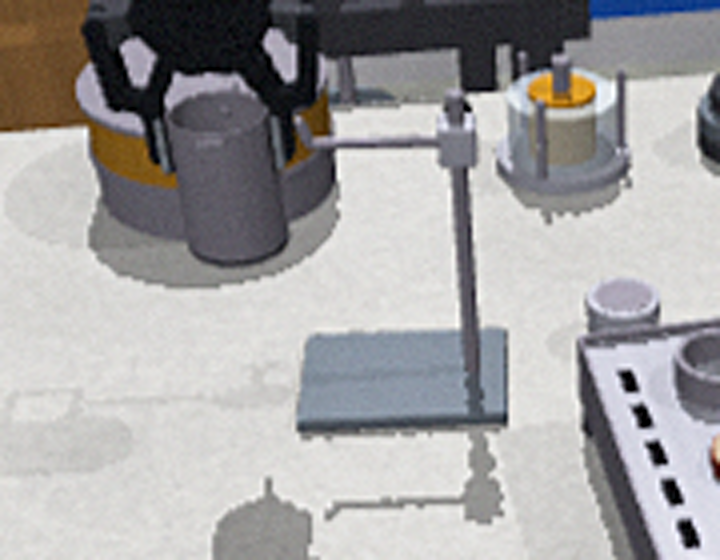

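The side view shows the jug held upright just short of the hook tip (crop (310,135)), and its position agrees with the networks. I'll thread the handle on.

```bash
python3 - <<'E'
from jugpose import *
np.set_printoptions(suppress=True,precision=4)
print(move_l(at(-.005,.207),.06,until_force=6), get_state()["position"],at(-.005,.207))
print(move_l(at(-.005,.168),.03,until_force=3)); s=get_state(); print(s["position"],s["contact_force"],s["finger_gap"],s["clock"])
# tilt feasibility: rotate tool about hook axis so that the mouth leans to -y
from scipy.spatial.transform import Rotation as R
P0=np.array(s["position"]); B=np.r_[H+(-.005)*u,.2]
for deg in (20,30,40,50):
    for sg in (1,-1):
        Q=R.from_rotvec(sg*np.radians(deg)*np.r_[u,0]); p=B+Q.apply(P0-B); q=ik(p,(Q*R.from_rotvec(s["eef_rot"])).as_rotvec()); print(deg*sg,p,q)
f,T=snap("side"); cv2.imwrite("pics/side4.png",cv2.resize(f["img"][80:220,150:330],None,fx=4,fy=4,interpolation=2)[...,::-1])
E
```

```text
False [0.4312 0.241  0.207 ] [np.float64(0.4315506221086389), np.float64(0.2409043331571878), 0.207]
True
[0.4313 0.2408 0.178 ] [ 1.4053 -0.1402  2.654 ] 0.7267515125608821 19.5167
20 [0.4325 0.2511 0.1633] [ 0.1725  0.2014 -0.6093  0.6574  0.3341  1.8775]
-20 [0.4308 0.2362 0.1955] [ 0.5213  0.4287 -0.1904  1.1659 -0.2779  2.2393]
30 [0.4333 0.258  0.1574] [ 0.0802  0.2102 -0.6877  0.5612  0.5125  1.7971]
-30 [0.4308 0.2362 0.2045] [ 0.5871  0.5337 -0.0667  1.3287 -0.3906  2.3468]
40 [0.4343 0.2658 0.1529] [-0.004   0.25   -0.7519  0.4756  0.6928  1.7173]
-40 [0.431  0.2378 0.2135] [ 0.6424  0.6513  0.0614  1.5054 -0.4845  2.463 ]
50 [0.4352 0.2742 0.1498] [-0.0747  0.3202 -0.7993  0.4022  0.8715  1.6357]
-50 [0.4313 0.2408 0.222 ] [ 0.6874  0.7782  0.1914  1.694  -0.5596  2.5879]
```

View pics/side4.png

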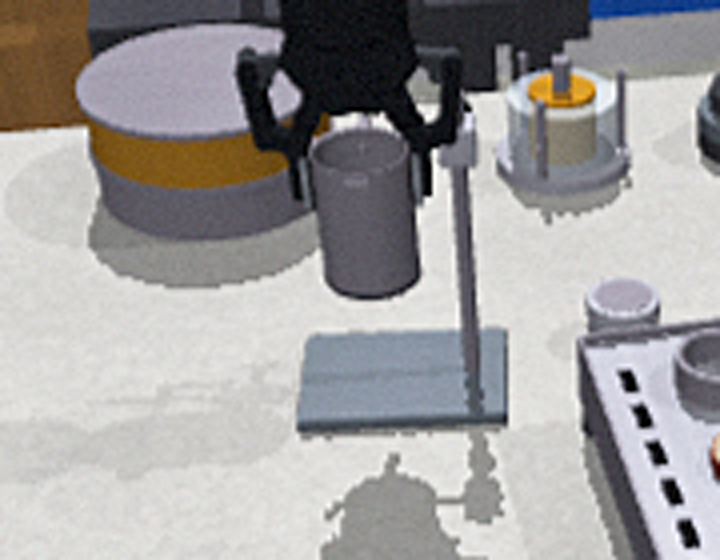

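```bash
python3 - <<'E'
from jugpose import *
np.set_printoptions(suppress=True,precision=4)
s=get_state(); P0=np.array(s["position"])+[0,0,.0015]; B=np.r_[H-.005*u,.2]; R0=R.from_rotvec(s["eef_rot"])
for deg in (10,20,30,40):
    Q=R.from_rotvec(np.radians(deg)*np.r_[u,0]); p=B+Q.apply(P0-B)
    move_l(p,.04,rot=(Q*R0).as_rotvec()); s=get_state(); print(deg,s["contact_force"],s["finger_gap"])
let_go(); sleep(.5)
back=(Q*R0).apply([0,0,-1])
print(move_l(p+.10*back,.06,until_force=8)); s=get_state();print(s["contact_force"],s["clock"])
f,T=snap("side"); cv2.imwrite("pics/side5.png",cv2.resize(f["img"][80:220,150:330],None,fx=4,fy=4,interpolation=2)[...,::-1])
E
```

```text
10 [-1.1717  0.3621 -2.4904] 0.7271254217509285
20 [-0.734  -0.1084 -1.5183] 0.7270689031985252
30 [ 0.8688  0.297  -1.8298] 0.7252116335824481
40 [ 0.2141  0.423  -1.3965] 0.7223255805628428
False
[-0.2597  0.2358  0.0222] 23.7167
```

View pics/side5.png

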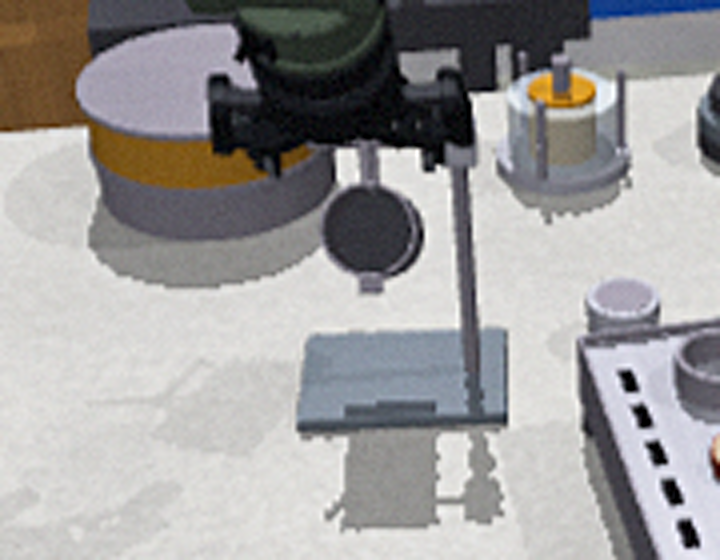

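The jug hangs from the hook arm by its handle. Next come the shelf parts.

```bash
cat > pick.py <<'E'
from h import *
np.set_printoptions(suppress=True,precision=4)
def look(name,est,zb,zt,a=np.pi/2,h=.13):
    """hover over est, measure origin (plane zb) and top-mask centre (plane zt)"""
    movep([est[0],est[1],zt+h],rotz(a)); sleep(.15)
    w,W=snap("wrist")
    o=[unproj(d["centre"],zb,w,W)[0,:2] for d in tip_of("wrist",name)]
    o=[p for p in o if np.linalg.norm(p-est)<.035]
    m=[d for d in silhouettes("wrist",name) if np.linalg.norm(unproj(d["centre"],zt,w,W)[0,:2]-est)<.035]
    c=None
    if m:
        pts=unproj(np.argwhere(m[0]["mask"])[:,::-1],zt,w,W)[:,:2]; c=(pts.min(0)+pts.max(0))/2
        print("  extent",np.ptp(pts,axis=0),"maskmid",c)
    print("  ",name,"origin",o[:1],"clock",get_state()["clock"]); return (o[0] if o else None),c,w
def take(p,z,a,lift,N=40,down=15):
    s0=get_state()["position"]
    move_l([p[0],p[1],z+.06],.2,rot=rotz(a)); hit=move_l([p[0],p[1],z],.08,until_force=down)
    grab(N); s=get_state(); print("  hit",hit,"z",s["position"][2],"gap",s["finger_gap"]*85)
    move_l([p[0],p[1],lift],.2); s=get_state(); print("  lifted gap",s["finger_gap"]*85,"F",s["contact_force"])
def put(p,z,a,lift,down=8):
    movep([p[0],p[1],lift],rotz(a)); move_l([p[0],p[1],z+.03],.2)
    hit=move_l([p[0],p[1],z-.003],.04,until_force=down); s=get_state(); print("  placed hit",hit,s["position"]-[p[0],p[1],z])
    let_go(); move_l([p[0],p[1],lift],.25)
E
python3 - <<'E'
from pick import *
s=get_state(); p=s["position"]; move_l([p[0],p[1]-.06,.33],.15)
movep([.60,0.0,.33],rotz(np.pi/2))
for n,e,h in (("cap",(.658,-.036),.034),("stone",(.652,.062),.012),("ring",(.656,.150),.025)):
    o,c,w=look(n,np.array(e),.07,.07+h); cv2.imwrite(f"{n}.png",w["img"][...,::-1])
cv2.imwrite("pics/parts.png",cv2.hconcat([cv2.imread(f"{n}.png")[80:330,190:450] for n in("cap","stone","ring")]))
E
```

```text
extent [0.0667 0.0683] maskmid [ 0.6586 -0.026 ]
   cap origin [array([ 0.6599, -0.033 ])] clock 26.4083
  extent [0.0595 0.0594] maskmid [0.6536 0.0641]
   stone origin [array([0.6514, 0.0623])] clock 27.1917
  extent [0.0602 0.0636] maskmid [0.6509 0.1541]
   ring origin [] clock 27.9417
```

View pics/parts.png

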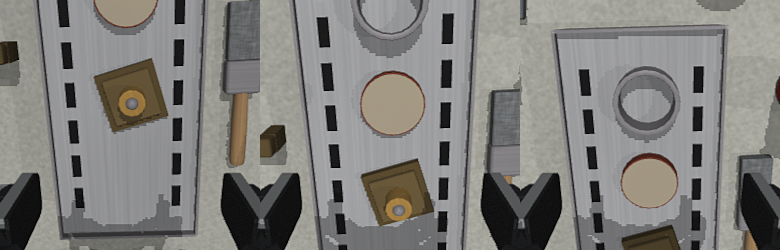

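```bash
python3 - <<'E'
from pick import *
a=np.pi/2+.024; t=np.pi/2+.046; C=np.array([.427,-.298]); ty=np.array([-np.sin(.046),np.cos(.046)])
o,c,w=look("cap",np.array((.659,-.034)),.07,.104)
st=get_state(); print("boss",unproj([322,183],.104,w,camT("wrist",w,st)))
take((.659,-.034),.07+.016,a,.20,N=40); put(C,.003+.016+.001,t,.20)
take((.653,.063),.07-.001,a,.20,N=40) if 0 else None
movep([.653,.063,.2],rotz(a)); take((.653,.063),.069,a,.20); put(C-.078*ty,.003,t,.20)
movep([.652,.153,.2],rotz(a)); take((.652,.153),.073,a,.20); put(C+.078*ty,.007,t,.20)
movep([.60,-.06,.36],rotz(np.pi/2)); print(get_state()["clock"])
w,W=snap("wrist"); f,T=snap("top")
cv2.imwrite("pics/w7.png",w["img"][...,::-1]); cv2.imwrite("top7.png",f["img"][...,::-1])
print([(d["score"],unproj(d["centre"],0,f,T)[0,:2]) for d in tip_of("top","tin_a")])
print([(d["score"],unproj(d["centre"],0,w,W)[0,:2]) for d in tip_of("wrist","tin_a")])
E
```

```text
extent [0.0645 0.0673] maskmid [ 0.6587 -0.0257]
   cap origin [array([ 0.658 , -0.0329])] clock 29.0083
boss [[ 0.6596 -0.0288  0.104 ]]
  hit False z 0.08651016495084558 gap 24.16030501717327
  lifted gap 23.987468551581486 F [ 0.0144 -0.0583 -2.6133]
  placed hit True [-0.0005  0.0004 -0.0006]
  hit False z 0.07019887127011473 gap 57.65716499369589
  lifted gap 57.498715554780254 F [-0.2692 -0.897  -1.0524]
  placed hit True [-0.0004  0.0004  0.0002]
  hit False z 0.07415126115925497 gap 59.45256984684245
  lifted gap 58.846556811650835 F [-1.1982  0.8556 -1.695 ]
  placed hit True [-0.0004  0.0003  0.0001]
55.4917
[(0.8, array([0.6233, 0.3206]))]
[(0.79, array([ 0.6009, -0.3157])), (0.67, array([ 0.405 , -0.0916]))]
```

View pics/w7.png

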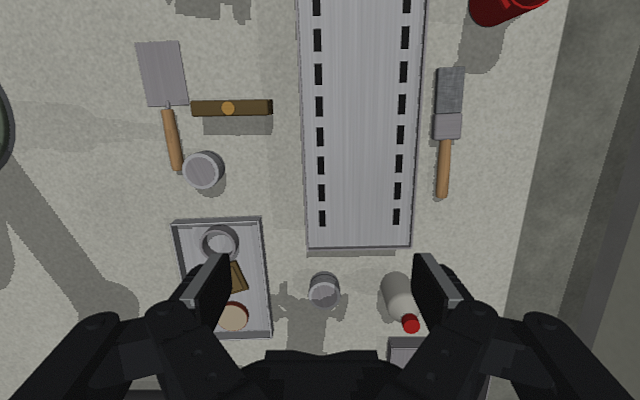

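The shelf is now clear and three parts lie in the tray. The tin by the yoke has been knocked to about (203,168), beside the spatula handle, so I'll grip it along y. First I'll refine the shelf frame and the tins.

```bash
python3 - <<'E'
from pick import *
w,W=snap("wrist")
print(unproj([[301.5,100],[420,100],[307,240],[411.5,240]],.078,w,W))
g=cv2.cvtColor(w["img"],cv2.COLOR_RGB2GRAY).astype(int)
for r in (20,100,200,240): print(r,g[r,290:315].tolist(),g[r,400:430].tolist())
f,T=snap("top"); m=silhouettes("top","shelf")[0]["mask"]
P=unproj(np.argwhere(m)[:,::-1],.078,f,T)[:,:2]; print("top x far",[np.percentile(P[(P[:,1]>y-.01)&(P[:,1]<y+.01),0],[1,99]) for y in (-.1,0,.1)],P.min(0),P.max(0))
for n,e in (("tin_a",(.405,-.0916)),("tin_a",(.601,-.312)),("tin_a",(.622,.321))):
    look(n,np.array(e),0,.04,h=.16)
E
```

```text
[[ 0.5732  0.0142  0.078 ]
 [ 0.7277  0.0139  0.078 ]
 [ 0.5774 -0.1863  0.078 ]
 [ 0.7339 -0.1864  0.078 ]]
20 [139, 139, 139, 137, 138, 121, 123, 116, 110, 141, 151, 145, 146, 149, 147, 145, 146, 150, 152, 146, 144, 148, 149, 148, 146] [145, 145, 145, 145, 150, 150, 145, 145, 146, 149, 152, 148, 144, 146, 149, 148, 146, 151, 144, 135, 136, 143, 112, 56, 49, 109, 126, 135, 145, 146]
100 [142, 142, 142, 142, 139, 137, 137, 138, 145, 132, 124, 102, 127, 148, 145, 144, 146, 147, 146, 145, 150, 151, 146, 152, 122] [22, 23, 24, 21, 6, 129, 154, 145, 144, 145, 146, 141, 145, 139, 133, 136, 118, 88, 55, 68, 113, 126, 141, 148, 141, 139, 143, 143, 139, 141]
200 [147, 146, 143, 143, 142, 141, 148, 153, 152, 149, 148, 148, 153, 122, 109, 102, 111, 138, 147, 144, 142, 141, 140, 142, 145] [147, 142, 136, 137, 139, 141, 136, 132, 132, 134, 115, 75, 39, 98, 115, 138, 148, 147, 151, 152, 151, 146, 141, 141, 146, 147, 151, 151, 152, 150]
240 [148, 146, 149, 150, 150, 150, 147, 146, 148, 155, 156, 149, 146, 151, 157, 132, 115, 94, 123, 146, 141, 139, 140, 139, 140] [139, 139, 142, 141, 145, 138, 132, 136, 107, 50, 79, 112, 137, 152, 152, 149, 152, 152, 149, 148, 152, 153, 153, 150, 146, 142, 140, 142, 148, 151]Traceback (most recent call last):
  File "<stdin>", line 7, in <module>
    return _quantile_unchecked(
        a, q, axis, out, overwrite_input, method, keepdims, weights)
    return _ureduce(a,
                    func=_quantile_ureduce_func,
    ...<5 lines>...
                    overwrite_input=overwrite_input,
                    method=method)
    r = func(a, **kwargs)
    result = _quantile(arr,
                       quantiles=q,
    ...<2 lines>...
                       out=out,
                       weights=wgt)
    slices_having_nans = np.isnan(arr[-1, ...])
                                  ~~~^^^^^^^^^
IndexError: index -1 is out of bounds for axis 0 with size 0
```

```bash
cat > tins.py <<'E'
from pick import *
C=np.array([.651,.008]); yw=.025; sy=np.array([-np.sin(yw),np.cos(yw)]); A=np.pi/2+yw
def tin(est,slot,a):
    for i in range(2):
        o,c,w=look("tin_a",np.array(est),0,.04,a=a,h=.16)
        est=c if c is not None else o
    if o is not None: print("  diff",c-o)
    take(est,.010,a,.22); put(C+slot*sy,.081,A,.22)
E
python3 - <<'E'
from tins import *
tin((.405,-.0916),-.064,np.pi)
E
```

```text
extent [0.0617 0.0579] maskmid [ 0.4109 -0.0895]
   tin_a origin [array([ 0.4138, -0.0903])] clock 57.6833
  extent [0.0601 0.0556] maskmid [ 0.4111 -0.0902]
   tin_a origin [array([ 0.4165, -0.0903])] clock 58.2333
  diff [-0.0054  0.0001]
  hit False z 0.010717752416032449 gap 55.61904020509005
  lifted gap 55.60690248487715 F [ 0.7774  0.1536 -1.4402]
  placed hit True [-0.0006  0.0002 -0.0002]
```

```bash
python3 - <<'E'
from tins import *
tin((.601,-.312),0,np.pi/2)
tin((.622,.321),.064,np.pi)
movep([.55,0.0,.36],rotz(np.pi/2)); sleep(.2); print(get_state()["clock"])
w,W=snap("wrist"); cv2.imwrite("pics/w9.png",w["img"][...,::-1])
print([(d["score"],unproj(d["centre"],.07,w,W)[0,:2]) for d in tip_of("wrist","tin_a")],[C+s*sy for s in(-.064,0,.064)])
movep([.35,-.25,.40],rotz(np.pi/2))
f,T=snap("side"); cv2.imwrite("pics/side9.png",f["img"][...,::-1])
E
```

```text
extent [0.0555 0.0587] maskmid [ 0.603  -0.3077]
   tin_a origin [array([ 0.6018, -0.3108])] clock 66.9083
  extent [0.0555 0.0589] maskmid [ 0.6031 -0.3072]
   tin_a origin [array([ 0.602 , -0.3105])] clock 67.4583
  diff [0.0011 0.0033]
  hit False z 0.01102246157990927 gap 55.214834052910234
  lifted gap 55.49271381552716 F [ 0.2725  0.8623 -1.6738]
  placed hit True [-0.0006  0.0001 -0.    ]
  extent [0.0592 0.0551] maskmid [0.6156 0.3147]
   tin_a origin [array([0.6173, 0.3145])] clock 75.975
  extent [0.0589 0.0546] maskmid [0.6146 0.3145]
   tin_a origin [array([0.6183, 0.3154])] clock 76.525
  diff [-0.0036 -0.0009]
  hit False z 0.011021151022883681 gap 55.36590250414741
  lifted gap 55.51688121708323 F [ 0.0095 -1.0255 -1.2348]
  placed hit True [-0.0005 -0.      0.0001]
84.375
[(0.91, array([0.6509, 0.0694])), (0.82, array([ 0.6509, -0.0565])), (0.65, array([0.646, 0.006])), (0.59, array([ 0.4466, -0.2533]))] [array([ 0.6526, -0.056 ]), array([0.651, 0.008]), array([0.6494, 0.072 ])]
```

View pics/w9.png

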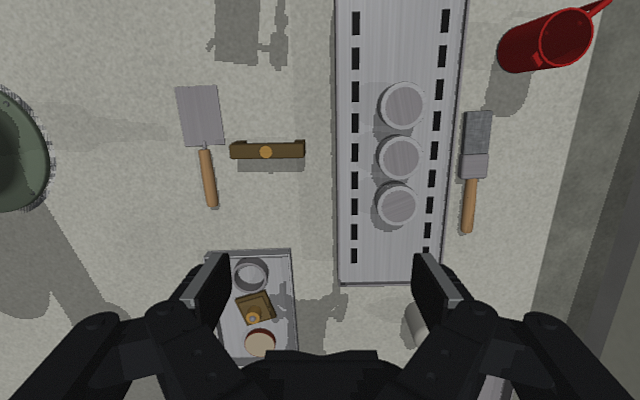

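View pics/side9.png

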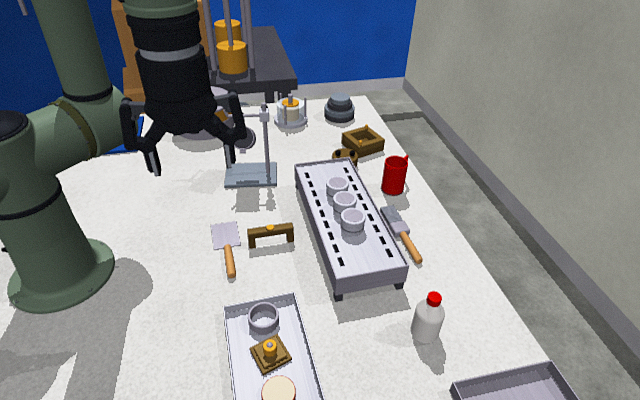

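The pictures show three tins upright in a straight row on the shelf's middle, at (400,105), (400,157) and (397,205) in the wrist view. The cap, ring and stone lie flat in the tray and the jug hangs at (243,130) in the side view. Nothing else on the bench appears to have moved, and no fourth tin is in sight.

```bash
python3 -c "
from cell import *
print(get_state()['clock']); print(sign_off())"
```

```text
85.75
the job is handed in; nothing more can be done
None
```

I handed the job in at 86 s: the jug hangs by its handle on the hook, the cap, ring and stone lie flat and apart in the tray, and all three tins I found (no fourth in sight) stand in one straight row along the shelf's middle, roughly 7 mm apart.

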